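# Tip the pens out of a two-bay tray

### The job

Lift the two-bay tray by its handle and tip both marker pens out over their bay's lip into the grey bin, without letting the debug probe or the battery pack leave their own bay. Then set the tray back squarely and upright on its base and let go; leave the other things on the bench where they are.

Things in the scene. Friction and masses are not known exactly. Their poses are not given: they have to be found in the camera images.
- tray_grip (a point): centre of the straight black handle bar of the sheet-metal two-bay tray (196 mm along x, 212 mm along y; about 0.5 kg loaded). Bar 120 mm long (along x), 12 mm thick (y), 28 mm high, free on both sides: grip it across y from above. z is up. The tray's feet are 90 mm below this point; its end walls (x = +-98 mm) rise to 45 mm below it
- tray_divider (a point): middle of the top edge of the tray's upright divider, 36 mm under the handle's centre; 4 mm thick, along x. It parts two equal bays, towards +y and -y; their smooth floors lie 48 mm below this edge, flat out to 66 mm from the divider. Held by the divider, the upper bay's parts stay in up to about 80 degrees of tipping. Which bay holds the pens differs from start to start
- tray_lip_a (a point): middle of the edge of the pouring lip of the tray's +y bay: in place of an outer wall the floor rises at 20 degrees to this edge, 106 mm from the divider, 69 mm below the handle's centre. Pens slide out over it when this side is tipped down by about 30 to 40 degrees (45 is plenty)
- tray_lip_b (a point): the same edge of the tray's -y bay
- base_top (a point): centre of the fixed flat grey parking base (215 mm along x, 232 mm along y, with two black rubber pads) on which the tray stands at the start; the point is level with the top of the pads, 9 mm above the bench: a standing tray's handle point is 90 mm above it. Axes as the tray's
- bin_in (a point): centre of the inner floor (5 mm above the bench) of the fixed, open, empty grey plastic bin, outside 230 mm along its x, 200 mm along its y, 60 mm high, walls 5 mm. The base and the bin stand left and right of each other in either order
- marker_1_mid (a point): marker pen, 130 mm long, 12 to 14 mm thick, lying along the handle's direction in one bay of the tray; the point is its centre; its length is along its own y
- marker_2_mid (a point): marker pen, 130 mm long, 12 to 14 mm thick, lying along the handle's direction in one bay of the tray; the point is its centre; its length is along its own y
- debug_probe_mid (a point): flat white-topped debug probe, 88 x 42 x 15 mm, in the other bay, stays there; the point is its centre
- battery_cap_mid (a point): black battery pack, 76 x 57 x 39 mm, in the same bay as the debug probe, stays there; the point is its centre
- multimeter_mid (a point): bystander: yellow multimeter, 144 x 74 x 39 mm, lying flat; the point is its centre
- loupe_mid (a point): bystander: small black eye loupe, 32 mm across, 21 mm high, on the bench between base and bin, towards the back; the point is its centre

How it is judged:
By the outcome, as a careful person would: the job done as asked, in the order asked, and still so for the second after the job is handed in, with the robot touching nothing.
It also fails if it takes over 64 s, if anything falls off the work surface, if the arm or the gripper's body presses on something with over 40 N, if the wrist force passes 120 N, or if a joint passes its speed limit or range.

### The arm

A 7-joint arm with a two-finger parallel gripper is mounted at the origin on a cart in front of the work surface, level with it; the furniture and walls round the work are solid. World frame = base frame: x ahead of the robot, y to its left, z up, the work surface at z = 0. Lengths are in mm, angles in rad, forces in N, time in s.
With the tool pointing down it reaches from about 400 to 875 mm from the base axis. Payload 4.4 kg.
Tool frame: the origin (TCP) lies midway between the tips of the shut fingers; the grasp point (between the pads) lies 19 mm behind it (ctrl.pinch_z is the distance from the TCP to the grasp point, in mm); z points along the fingers, y is the line along which they close (so a half turn about z gives the same grasp; the last joint's range is limited). The gripper opens to 85 mm and grips with 20 to 120 N. Pads are 22 mm wide; open, the fingers measure 114 mm over their backs; the gripper's body (76 mm by 85 mm) begins 54 mm behind the grasp point. The pads swing forward as they close: fully open they stand 13 mm farther back than shut.
Start: joints at [-1.376, 0.628, 0.038, 1.517, -0.027, 0.996, -0.02], TCP at [167.58, 628.04, 231.313] pointing down, gripper open.
Joint ranges: [-3.06, 3.06], [-0.37, 2.12], [-1.25, 1.32], [0.18, 2.47], [-1.1, 4.24], [0.23, 1.98], [-2.94, 2.94]. Speed limits (rad/s): [2.57, 2.57, 3.14, 3.14, 3.14, 3.14, 3.14].

### API

Orientations are given as [roll, pitch, yaw] about the fixed x, y, z axes, in that order (R = Rz(yaw) Ry(pitch) Rx(roll)).
In Python, from cell import read_state, cams, order, ctrl gives the robot as it stands.
- The arm moves only by the tool move_arm, never from a script. Its argument "targets" is text: rows parted by semicolons, each of 7 numbers parted by spaces: the gripper's target within -1 to 1 (fully open at 1, half-way at 0, shut at -1), then the shift along the tool's x, y, z in cm, then the turn, a rotation vector about the tool's x, y, z in degrees. A call has 1 to 5 rows; each row shifts and turns the commanded pose from where the row before left it, along the tool's axes as they then stand; what a row does not reach is not made up. A row lasts 1/12 s, in which the tool goes at most 41.7 mm and 7.16 degrees, less where a joint would pass 70% of its speed; a pose out of reach is approached as far as the arm can. A call with a gripper value outside its range is refused whole. The fingers move at their own pace and stop on an object; the grip force is fixed at half the most. Time passes only in rows, so rows that do not move let the fingers close. It gives the time, the measured TCP pose, the force, the opening and the grip force at its end, in the units of the state.
- read_state(): the state, without advancing time (a new reading comes with each control period).
- cams.get_image(name): name is "side" or "top" or "wrist"; returns a dict with "color" (400x640x3 uint8, red, green, blue), "fovy" (degrees; the focal length in pixels is half the picture's height over the tangent of half this angle, whatever the lens; pixels are square), "cx", "cy" (the principal point, pixels), "k1" (the pictures are not rectified: a ray, as slopes to the right and down, at radius r is drawn at 1 + k1 r^2 times it, then the intrinsics apply), "rvec" (rotation vector, rad) and "tvec" (3), from world to camera coordinates, as OpenCV has them. Camera axes: x right, y down, z forward; pixel columns grow to the right and rows downward; lengths in mm; the calibration is good to about 2 mm. A picture is of the moment at which its call begins. There is no depth.
- order.finish_job(): hands the job in; it is judged then, once.
The state is a dict: "clock": time; "qpos": joint angles; "qd": joint speeds; "tau": joint torques, N m; "eef_pos": TCP position; "tool_rot": TCP orientation; "force": force on the tool from outside, world axes, zero at the start; "torque": the same for the moment, N m; "width": finger opening in mm; "gripper_force": force on a finger pad.
Only numpy, scipy, OpenCV 4.12 (cv2) and the standard library are available. Lean on these libraries where they do the work, as an engineer would, in place of code of your own. Each camera call takes 0.05 s, during which the arm holds its last target. There are 200 camera calls.

## Working session

There is one attempt and no reset: what is moved stays moved. The work goes in short steps, Python scripts to look and compute and a tool call to move; the robot and the scene stay as the last step left them, time stands still between calls to the robot, and variables do not carry over. Pictures are saved under pics/ and viewed, at most 10 in all, crops included, and the job is handed in when it is done.

Besides the shell and the picture viewer there is one more tool, called after ">>>" by a JSON object that holds its "name" and its "arguments", one argument or row to a line. move_arm: Moves the arm, as the interface text tells. Its arguments: {"type":"object","properties":{"targets":{"type":"string"}},"required":["targets"]}

```bash
ls; mkdir -p pics; cat > h.py <<'E'
import numpy as np, cv2
from cell import read_state, cams, order, ctrl
def get(n,save=None):
    im=cams.get_image(n)
    if save: cv2.imwrite('pics/'+save,im['color'][:,:,::-1])
    return im
def ray(im,u,v):
    f=200/np.tan(np.radians(im['fovy'])/2)
    d=np.array([(u-im['cx'])/f,(v-im['cy'])/f]); s=d.copy()
    for _ in range(20): s=d/(1+im['k1']*(s@s))
    R=cv2.Rodrigues(np.array(im['rvec'],float))[0]; t=np.array(im['tvec'],float).ravel()
    return -R.T@t, R.T@np.array([s[0],s[1],1])
def onz(im,u,v,z):
    c,d=ray(im,u,v); return (c+d*(z-c[2])/d[2]).round(1)
def proj(im,p):
    f=200/np.tan(np.radians(im['fovy'])/2)
    R=cv2.Rodrigues(np.array(im['rvec'],float))[0]; t=np.array(im['tvec'],float).ravel()
    q=R@np.array(p,float)+t; s=q[:2]/q[2]; s=s*(1+im['k1']*(s@s))
    return (s*f+[im['cx'],im['cy']]).round(1)
E
python3 - <<'E'
from h import *
for n in('top','side'):
    im=get(n,n+'0.png'); print(n,ray(im,320,200),im['fovy'],im['k1'])
s=read_state(); print(s, ctrl.pinch_z)
E
```

```text
pics
top (array([ 513.35701972,  179.36135536, 1067.83571407]), array([ 0.08462828, -0.02266567, -0.99623073])) 48.68934596995986 -0.02625348318085126
side (array([687.59613094, 863.53589886, 842.80849168]), array([-0.12314628, -0.67382996, -0.72861404])) 56.18708368189476 0.012172045031846926
{'clock': 0.1, 'qpos': array([-1.37581744,  0.62925583,  0.03843691,  1.51824945, -0.02696643,
        0.99628623, -0.01998701]), 'qd': array([ 5.80840572e-04, -1.15942467e-03,  2.18580960e-03, -2.28626821e-03,
       -1.25256129e-05, -1.61805477e-03, -2.30439130e-04]), 'tau': array([ 3.29938666e-03, -5.64535975e+01,  1.23093098e+00, -1.93970758e+01,
        1.14341994e-02,  5.43179151e-03,  1.62899590e-05]), 'eef_pos': array([167.42593974, 627.50287046, 230.48541203]), 'tool_rot': array([-3.13991204e+00,  4.00147741e-05,  2.88085183e+00]), 'force': array([ 0.50758298,  0.16808087, -0.50633035]), 'torque': array([ 0.00672772, -0.01203731,  0.01258735]), 'gripper_force': 0.0, 'width': 85.22313032786006} 18.700000000000003
```

View pics/top0.png

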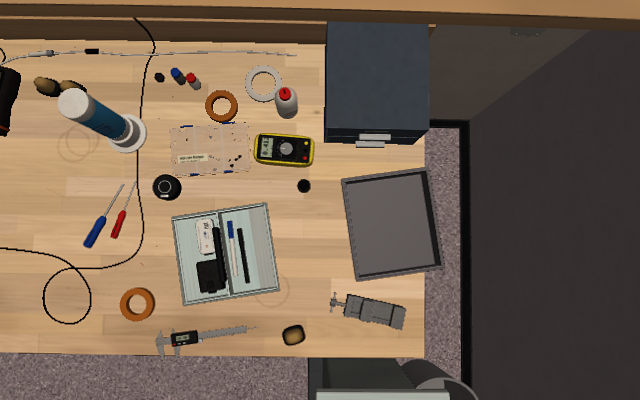

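View pics/side0.png

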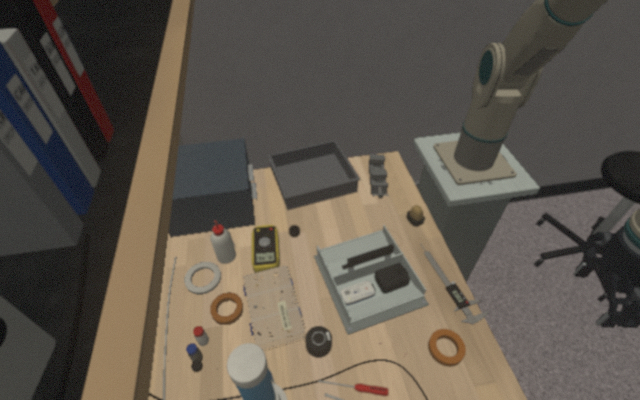

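The top view shows the tray around (226,253), with its handle at about (219,258). The pens are in the right (-y) bay at (233,250) and (243,255), and the probe and battery are in the left bay. The bin is at (391,225), to the right (-y) of the tray, and the loupe is at (304,186).

```bash
python3 - <<'E'
from h import *
im=get('top'); c=im['color'][:,:,::-1]
cv2.imwrite('pics/tcrop.png',cv2.resize(c[190:315,160:300],None,fx=5,fy=4.8,interpolation=cv2.INTER_CUBIC)[:600,:700])
for p in [(342,179),(428,168),(441,267),(357,280)]: print('bin corner',onz(im,*p,60))
for p in [(172,216),(267,203),(279,290),(184,305)]: print('tray corner',onz(im,*p,54))
im2=get('side'); c=im2['color'][:,:,::-1]
cv2.imwrite('pics/scrop.png',cv2.resize(c[220:335,305:435],None,fx=5,fy=5,interpolation=cv2.INTER_CUBIC))
E
```

```text
bin corner [648.2 106.5  60. ]
bin corner [677.2 -92.9  60. ]
bin corner [ 449.7 -121.9   60. ]
bin corner [418.4  70.2  60. ]
tray corner [557.7 494.2  54. ]
tray corner [590.7 277.9  54. ]
tray corner [393.4 246.6  54. ]
tray corner [357.1 460.1  54. ]
```

View pics/tcrop.png

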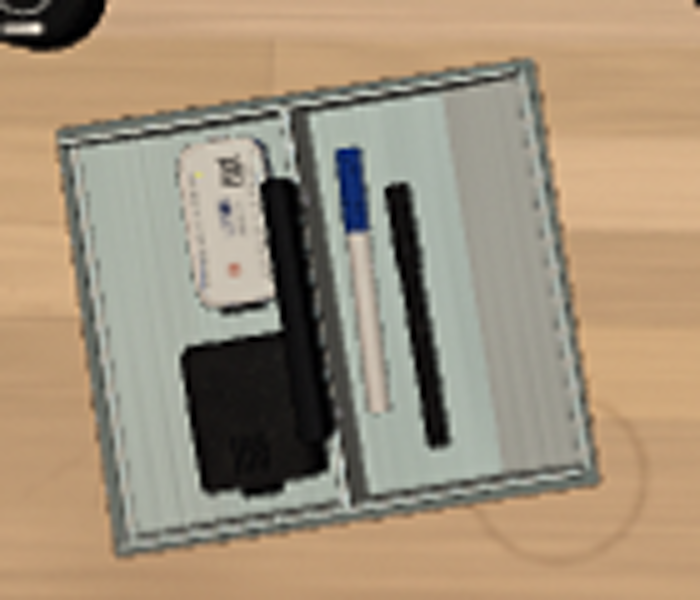

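View pics/scrop.png

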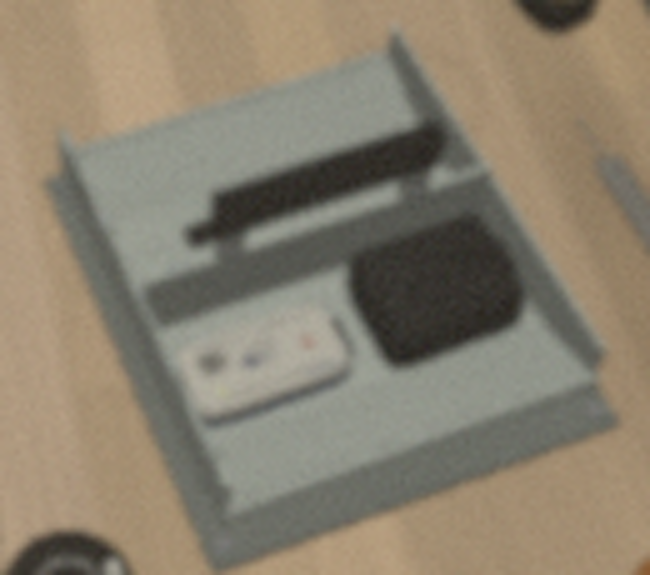

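The crops confirm the layout: the handle bar runs from crop (279,180) to (317,440), over the divider. Both pens are in the -y bay, and the probe and battery are in the +y bay. Next I'll compute the handle pose and test whether the arm can make the sideways tilt.

```bash
python3 - <<'E'
from h import *
im=get('top')
f=lambda x,y:(160+x/5,190+y/4.8)
a=onz(im,*f(279,180),113);b=onz(im,*f(317,440),113)
print('handle',a,b,(a+b)/2,np.linalg.norm(a-b),np.degrees(np.arctan2(*(a-b)[1::-1])))
a=onz(im,*f(300,110),63);b=onz(im,*f(360,500),63); print('div',a,b,(a+b)/2,np.linalg.norm(a-b),np.degrees(np.arctan2(*(a-b)[1::-1])))
# side view handle: crop ends of top face
im=get('side'); g=lambda x,y:(305+x/5,220+y/5)
a=onz(im,*g(217,195),113);b=onz(im,*g(440,130),113); print('side handle',a,b,(a+b)/2)
print('loupe',onz(get('top'),304,186,10))
E
```

```text
handle [531.7 381.  113. ] [416.5 361.5 113. ] [474.1  371.25 113.  ] 116.83873501540494 9.607435733571233
div [565.9 383.   63. ] [383.9 351.   63. ] [474.9 367.   63. ] 184.79177470872452 9.972057687331088
side handle [534.1 386.  113. ] [420.8 369.5 113. ] [477.45 377.75 113.  ]
loupe [636.4 194.2  10. ]
```

>>> {"name": "move_arm", "arguments": {
  "targets": "1 0 0 0 0 7 0;1 0 0 0 0 7 0;1 0 0 0 0 7 0;1 0 0 0 0 7 0;1 0 0 0 0 7 0"
}}

```text
clock: 0.77
eef_pos: [168.8, 628.6, 232.8]
tool_rot: [3.137, -0.616, 2.882]
force: [0.1, -0.4, -1.0]
width: 85.5
gripper_force: 0.0
```

```bash
python3 - <<'E'
from h import *
s=read_state(); print(s['qpos'].round(2),s['eef_pos'].round(1),s['tool_rot'].round(3))
E
```

```text
[-0.89  0.75 -0.28  1.48 -0.47  1.11  0.45] [168.8 628.6 232.8] [ 3.137 -0.616  2.882]
```

>>> {"name": "move_arm", "arguments": {
  "targets": "1 0 0 0 0 -7 0;1 0 0 0 0 -7 0;1 0 0 0 0 -7 0;1 0 0 0 0 -7 0;1 0 0 0 0 -7 0"
}}

```text
clock: 1.18
eef_pos: [168.7, 628.7, 232.7]
tool_rot: [3.138, 0.005, 2.879]
force: [0.5, -0.3, -1.6]
width: 85.1
gripper_force: 0.0
```

>>> {"name": "move_arm", "arguments": {
  "targets": "1 -3.6 -1.7 0 0 0 0;1 -3.6 -1.7 0 0 0 0;1 -3.6 -1.7 0 0 0 0;1 -3.6 -1.7 0 0 0 0;1 -3.6 -1.7 0 0 0 0"
}}

```text
clock: 1.6
eef_pos: [320.4, 498.5, 231.5]
tool_rot: [3.141, 0.0, 2.882]
force: [0.8, -0.5, -0.5]
width: 85.4
gripper_force: 0.0
```

>>> {"name": "move_arm", "arguments": {
  "targets": "1 -3.6 -1.7 0 0 0 0;1 -3.6 -1.7 0 0 0 0;1 -3.6 -1.7 0 0 0 0;1 -3.6 -1.7 0 0 0 0;1 -3.6 -1.7 0 0 0 0"
}}

```text
clock: 2.02
eef_pos: [472.9, 369.5, 231.5]
tool_rot: [3.141, 0.0, 2.881]
force: [1.2, 0.0, 0.1]
width: 85.7
gripper_force: 0.0
```

>>> {"name": "move_arm", "arguments": {
  "targets": "1 0 0 0 0 0 -6.1;1 0 0 0 0 0 -6.1;1 0 0 0 0 0 -6.1;1 0 0 0 0 0 -6.1;1 0 0 0 0 0 0"
}}

```text
clock: 2.43
eef_pos: [471.7, 370.8, 231.3]
tool_rot: [3.141, -0.0, -2.974]
force: [-0.5, -0.3, 0.7]
width: 85.2
gripper_force: 0.0
```

```bash
python3 - <<'E'
from h import *
s=read_state(); print(s['qpos'].round(2),s['eef_pos'].round(1),s['tool_rot'].round(3))
im=get('wrist','w0.png'); print(ray(im,320,200)); print(proj(im,[534,382,113]),proj(im,[416,362,113]))
E
```

```text
[-0.66  0.56 -0.08  1.66  0.05  0.93  0.98] [471.7 370.8 231.3] [ 3.141 -0.    -2.974]
(array([395.45930425, 357.73923689, 374.26476352]), array([ 0.30305713,  0.04006365, -0.95222011]))
[324.6 261.5] [324.6 122.5]
```

View pics/w0.png

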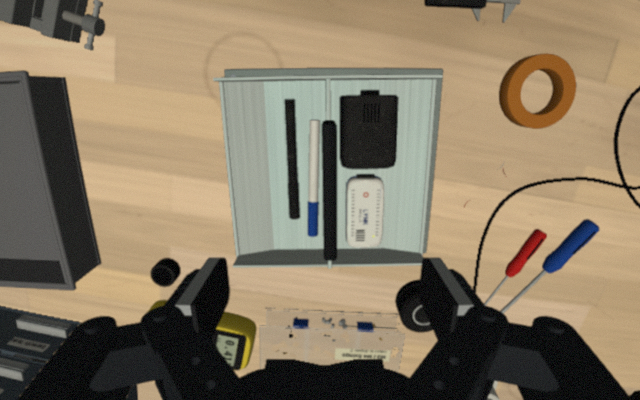

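In the wrist view the handle runs vertically from (329,121) to (330,259). The probe and battery are to its right (+y) and the pens to its left.

```bash
python3 - <<'E'
from h import *
im=get('wrist')
a=onz(im,330,259,113);b=onz(im,329,121,113); print('handle',a,b,(a+b)/2,np.linalg.norm(a-b),np.degrees(np.arctan2(*(a-b)[1::-1])))
print('tray corners', [onz(im,*p,54) for p in((234,263),(428,261),(442,72),(219,80))])
print('bin', [onz(im,*p,60) for p in((98,265),(66,78))])
E
```

```text
handle [530.8 386.  113. ] [414.3 365.4 113. ] [472.55 375.7  113.  ] 118.30726943007343 10.027617976091793
tray corners [array([583.4, 290.4,  54. ]), array([547.1, 497.8,  54. ]), array([357.4, 462. ,  54. ]), array([397.8, 260.8,  54. ])]
bin [array([609.3, 141.6,  60. ]), array([415.7, 117.2,  60. ])]
```

>>> {"name": "move_arm", "arguments": {
  "targets": "1 -0.2 0.3 3.5 0 0 0;1 0 0 3.5 0 0 0;1 0 0 3.5 0 0 0;1 0 0 3 0 0 0;1 0 0 1.4 0 0 0"
}}

```text
clock: 2.95
eef_pos: [471.0, 372.6, 78.4]
tool_rot: [-3.138, -0.005, -2.979]
force: [-0.3, -0.3, 0.1]
width: 85.7
gripper_force: 0.0
```

>>> {"name": "move_arm", "arguments": {
  "targets": "-1 0 0 0 0 0 0;-1 0 0 0 0 0 0;-1 0 0 0 0 0 0;-1 0 0 0 0 0 0;-1 0 0 0 0 0 0"
}}

```text
clock: 3.37
eef_pos: [473.9, 375.0, 83.9]
tool_rot: [3.14, 0.003, -2.977]
force: [0.7, -0.9, -0.5]
width: 25.8
gripper_force: 0.0
```

>>> {"name": "move_arm", "arguments": {
  "targets": "-1 0 0 0 0 0 0;-1 0 0 0 0 0 0;-1 0 0 0 0 0 0;-1 0 0 0 0 0 0;-1 0 0 0 0 0 0"
}}

```text
clock: 3.78
eef_pos: [473.6, 375.4, 83.5]
tool_rot: [3.14, 0.002, -2.977]
force: [-0.8, 2.6, 5.4]
width: 11.2
gripper_force: 61.8
```

>>> {"name": "move_arm", "arguments": {
  "targets": "-1 0 0 -0.5 0 0 0;-1 0 0 -1 0 0 0;-1 0 0 -1.5 0 0 0;-1 0 0 -2 0 0 0;-1 0 0 -2 0 0 0"
}}

```text
clock: 4.2
eef_pos: [472.1, 372.9, 152.4]
tool_rot: [-3.139, -0.003, -2.977]
force: [1.0, 0.9, -4.1]
width: 11.2
gripper_force: 60.1
```

>>> {"name": "move_arm", "arguments": {
  "targets": "-1 0 0 -2 0 0 0;-1 0 0 -1.5 0 0 0;-1 0 0 -1 0 0 0;-1 0 0 -0.5 0 0 0;-1 0 0 0 0 0 0"
}}

```text
clock: 4.62
eef_pos: [473.2, 374.1, 203.1]
tool_rot: [3.141, 0.001, -2.977]
force: [0.8, 0.5, -5.2]
width: 11.2
gripper_force: 60.2
```

```bash
python3 - <<'E'
from h import *
s=read_state(); print(s['qpos'].round(2),s['eef_pos'].round(1),s['tool_rot'].round(3),s['force'].round(1),s['torque'].round(2),s['width'])
E
```

```text
[-0.67  0.59 -0.07  1.68  0.05  0.87  0.97] [473.2 374.1 203.1] [ 3.141e+00  1.000e-03 -2.977e+00] [ 0.8  0.5 -5.2] [-0.09 -0.04  0.08] 11.227132281272484
```

>>> {"name": "move_arm", "arguments": {
  "targets": "-1 0 -0.5 0 0 0 0;-1 0 -1 0 0 0 0;-1 -0.1 -1.5 0 0 0 0;-1 -0.1 -2 0 0 0 0;-1 -0.1 -2.4 0 0 0 0"
}}

```text
clock: 5.03
eef_pos: [487.9, 300.1, 201.4]
tool_rot: [-3.141, -0.001, -2.976]
force: [0.4, -0.1, -4.7]
width: 11.1
gripper_force: 60.2
```

>>> {"name": "move_arm", "arguments": {
  "targets": "-1 -0.1 -2.4 0 0 0 0;-1 -0.1 -2.4 0 0 0 0;-1 -0.1 -2.4 0 0 0 0;-1 -0.1 -2.4 0 0 0 0;-1 -0.1 -2.4 0 0 0 0"
}}

```text
clock: 5.45
eef_pos: [512.5, 180.6, 201.7]
tool_rot: [-3.14, -0.002, -2.978]
force: [0.5, 0.2, -4.6]
width: 11.2
gripper_force: 60.2
```

>>> {"name": "move_arm", "arguments": {
  "targets": "-1 -0.1 -2.4 0 0 0 0;-1 -0.1 -2.2 0 0 0 0;-1 -0.1 -2 0 0 0 0;-1 0 -1.5 0 0 0 0;-1 0 -1 0 0 0 0"
}}

```text
clock: 5.87
eef_pos: [530.3, 90.3, 201.7]
tool_rot: [-3.139, -0.002, -2.981]
force: [-0.3, -2.0, -5.2]
width: 11.4
gripper_force: 60.1
```

>>> {"name": "move_arm", "arguments": {
  "targets": "-1 0 -0.6 0 0 0 0;-1 0 0 0.4 0 0 0;-1 0 0 0.5 0 0 0;-1 0 0 0 0 0 0;-1 0 0 0 0 0 0"
}}

```text
clock: 6.28
eef_pos: [531.0, 90.3, 192.6]
tool_rot: [3.141, -0.001, -2.974]
force: [-0.3, 0.4, -5.2]
width: 11.0
gripper_force: 60.1
```

```bash
python3 - <<'E'
from h import *
s=read_state(); print(s['qpos'].round(2),s['eef_pos'].round(1),s['tool_rot'].round(3),s['force'].round(1))
a=get('top')['color'][:,:,::-1]; b=get('side')['color'][:,:,::-1]
cv2.imwrite('pics/p1.png',np.vstack([a[100:390,250:550],]).repeat(2,0).repeat(2,1))
cv2.imwrite('pics/p2.png',b)
E
```

```text
[-0.16  0.52 -0.08  1.87  0.06  0.76  1.46] [531.   90.3 192.6] [ 3.141e+00 -1.000e-03 -2.974e+00] [-0.3  0.4 -5.2]
```

View pics/p1.png

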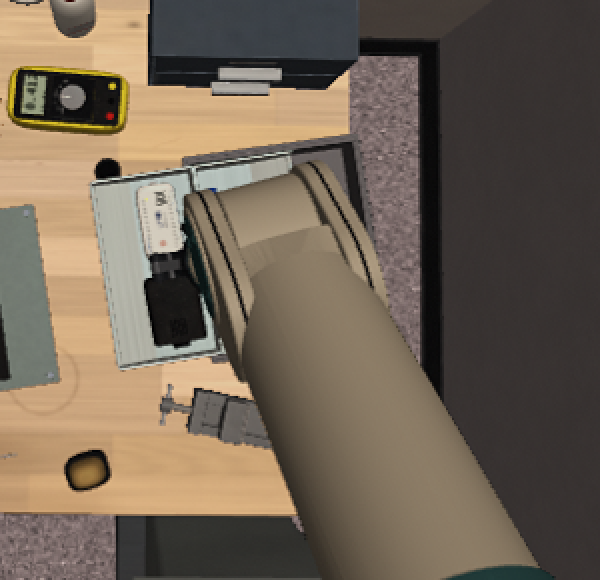

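Tray is over the bin, with the lip inside its rim. Tipping gently.

>>> {"name": "move_arm", "arguments": {
  "targets": "-1 0 0 0 -2 0 0;-1 0 0 0 -3 0 0;-1 0 0 0 -3 0 0;-1 0 0 0 -3 0 0;-1 0 0 0 -3 0 0"
}}

```text
clock: 6.8
eef_pos: [532.1, 89.4, 193.7]
tool_rot: [2.895, 0.001, -2.975]
force: [-0.4, -0.1, -5.6]
width: 11.0
gripper_force: 60.2
```

>>> {"name": "move_arm", "arguments": {
  "targets": "-1 0 0 0 -3 0 0;-1 0 0 0 -3 0 0;-1 0 0 0 -3 0 0;-1 0 0 0 -3 0 0;-1 0 0 0 -3 0 0"
}}

```text
clock: 7.22
eef_pos: [532.4, 88.5, 193.5]
tool_rot: [2.635, 0.002, -2.976]
force: [-1.2, 0.6, -5.2]
width: 10.9
gripper_force: 60.2
```

>>> {"name": "move_arm", "arguments": {
  "targets": "-1 0 0 0 -3 0 0;-1 0 0 0 -3 0 0;-1 0 0 0 -3 0 0;-1 0 0 0 -2 0 0;-1 0 0 0 0 0 0"
}}

```text
clock: 7.63
eef_pos: [532.4, 86.4, 191.5]
tool_rot: [2.445, -0.001, -2.98]
force: [-0.2, -0.5, -4.9]
width: 11.2
gripper_force: 60.3
```

>>> {"name": "move_arm", "arguments": {
  "targets": "-1 0 0 0 0 0 0;-1 0 0 0 0 0 0;-1 0 0 0 0 0 0;-1 0 0 0 0 0 0;-1 0 0 0 0 0 0"
}}

```text
clock: 8.05
eef_pos: [531.7, 89.6, 193.7]
tool_rot: [2.444, 0.001, -2.975]
force: [1.2, 0.2, -4.4]
width: 10.9
gripper_force: 60.3
```

```bash
python3 - <<'E'
from h import *
s=read_state(); print(s['qpos'].round(2),s['eef_pos'].round(1),s['tool_rot'].round(3),s['force'].round(1))
a=get('top')['color'][:,:,::-1]; b=get('side')['color'][:,:,::-1]
w=get('wrist')['color'][:,:,::-1]
r=lambda x:cv2.resize(x,(400,300))
cv2.imwrite('pics/p3.png',np.vstack([np.hstack([r(a[100:325,250:550]),r(b[80:290,180:460])]),np.hstack([r(w),r(b)])]))
E
```

```text
[ 0.5   0.74 -0.51  1.8  -0.44  0.9   2.13] [531.7  89.6 193.7] [ 2.444e+00  1.000e-03 -2.975e+00] [ 1.2  0.2 -4.4]
```

View pics/p3.png

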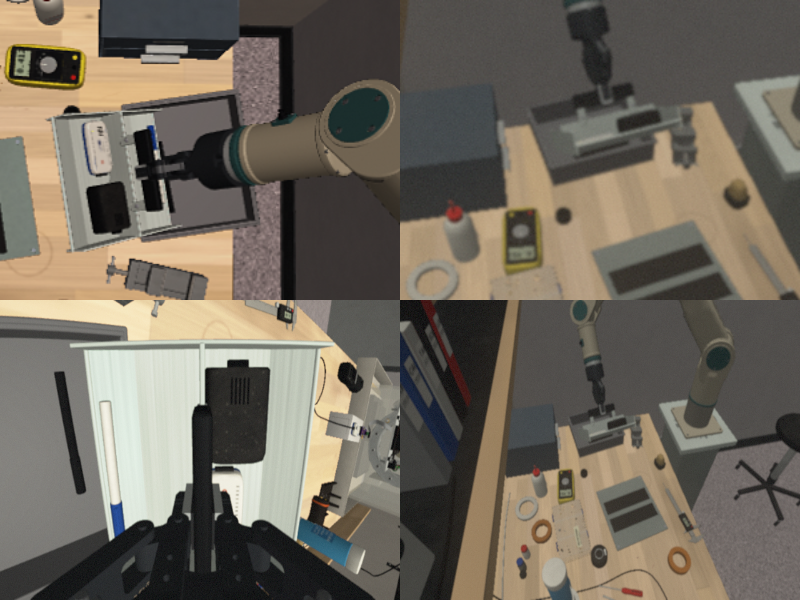

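The wrist view shows the black pen in the bin and the white/blue one still on the lip. The probe and battery are held by the divider. I'll tip a little more.

>>> {"name": "move_arm", "arguments": {
  "targets": "-1 0 0 0 -2.5 0 0;-1 0 0 0 -2.5 0 0;-1 0 0 0 0 0 0;-1 0 0 0 0 0 0;-1 0 0 0 0 0 0"
}}

```text
clock: 8.62
eef_pos: [531.7, 89.3, 193.5]
tool_rot: [2.357, 0.0, -2.976]
force: [-0.9, -0.1, -4.3]
width: 10.9
gripper_force: 60.4
```

>>> {"name": "move_arm", "arguments": {
  "targets": "-1 0 0 0 0 0 0;-1 0 0 0 0 0 0;-1 0 0 0 0 0 0;-1 0 0 0 0 0 0;-1 0 0 0 0 0 0"
}}

```text
clock: 9.03
eef_pos: [531.7, 89.2, 193.4]
tool_rot: [2.357, 0.0, -2.976]
force: [0.3, 0.6, -4.9]
width: 10.6
gripper_force: 60.5
```

```bash
python3 - <<'E'
from h import *
a=get('top')['color'][:,:,::-1]
w=get('wrist')['color'][:,:,::-1]
r=lambda x:cv2.resize(x,(400,300))
cv2.imwrite('pics/p4.png',np.hstack([r(a[100:325,250:550]),r(w)]))
E
```

```text
(no output)
```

View pics/p4.png

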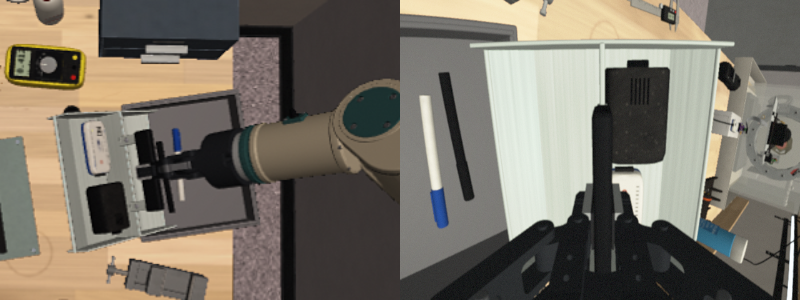

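Both pens are in the bin and the probe and battery are still in their bay. Levelling and returning.

>>> {"name": "move_arm", "arguments": {
  "targets": "-1 0 0 0 2 0 0;-1 0 0 0 3 0 0;-1 0 0 0 3 0 0;-1 0 0 0 3 0 0;-1 0 0 0 3 0 0"
}}

```text
clock: 9.55
eef_pos: [531.5, 89.5, 193.9]
tool_rot: [2.603, 0.0, -2.976]
force: [0.3, 0.2, -4.2]
width: 11.3
gripper_force: 60.3
```

>>> {"name": "move_arm", "arguments": {
  "targets": "-1 0 0 0 3 0 0;-1 0 0 0 3 0 0;-1 0 0 0 3 0 0;-1 0 0 0 3 0 0;-1 0 0 0 3 0 0"
}}

```text
clock: 9.97
eef_pos: [531.0, 90.1, 194.1]
tool_rot: [2.864, -0.0, -2.976]
force: [0.7, 0.2, -4.8]
width: 10.9
gripper_force: 60.2
```

>>> {"name": "move_arm", "arguments": {
  "targets": "-1 0 0 0 3 0 0;-1 0 0 0 3 0 0;-1 0 0 0 3 0 0;-1 0 0 0 3 0 0;-1 0 0 0 3 0 0"
}}

```text
clock: 10.38
eef_pos: [530.6, 90.5, 194.0]
tool_rot: [3.125, -0.001, -2.976]
force: [0.4, -0.2, -4.7]
width: 11.1
gripper_force: 60.2
```

>>> {"name": "move_arm", "arguments": {
  "targets": "-1 0 0 0 1 0 0;-1 0 0 -0.4 0 0 0;-1 0 0 -0.5 0 0 0;-1 0 0 0 0 0 0;-1 0 0 0 0 0 0"
}}

```text
clock: 10.8
eef_pos: [532.1, 88.1, 202.8]
tool_rot: [3.141, 0.001, -2.979]
force: [-0.0, -0.1, -6.0]
width: 11.0
gripper_force: 60.3
```

```bash
python3 - <<'E'
from h import *
s=read_state(); print(s['qpos'].round(2),s['eef_pos'].round(1),s['tool_rot'].round(3),s['force'].round(1))
im=get('top'); c=im['color'].astype(int)
# base: grey/green plate + dark pads, largest non-wood blob left of the tray
hsv=cv2.cvtColor(im['color'],cv2.COLOR_RGB2HSV)
m=((hsv[...,1]<70)).astype(np.uint8); m[:,:165]=0; m[:, 290:]=0; m[:190]=0; m[315:]=0
m=cv2.morphologyEx(m,cv2.MORPH_OPEN,np.ones((7,7)))
k=max(cv2.findContours(m,0,2)[0],key=cv2.contourArea)
b=cv2.boxPoints(cv2.minAreaRect(k)); print(b)
q=np.array([onz(im,*p,6) for p in b]); print(q,q.mean(0),[np.linalg.norm(q[i]-q[i-1]) for i in range(4)])
d=(q[0]-q[1]); print(np.degrees(np.arctan2(d[1],d[0])))
E
```

```text
[-0.16  0.51 -0.08  1.86  0.05  0.78  1.47] [532.1  88.1 202.8] [ 3.141e+00  1.000e-03 -2.979e+00] [-0.  -0.1 -6. ]
[[169.32945 216.37433]
 [266.1966  201.69748]
 [279.68402 290.71454]
 [182.8169  305.3914 ]]
[[558.8 515.5   6. ]
 [597.5 284.6   6. ]
 [386.  248.1   6. ]
 [348.8 476.2   6. ]] [472.775 381.1     6.   ] [np.float64(213.64571140090777), np.float64(234.1206953688631), np.float64(214.62641962256185), np.float64(231.11350025474496)]
99.51462506082915
```

```bash
python3 - <<'E'
from h import *
im=get('side'); hsv=cv2.cvtColor(im['color'],cv2.COLOR_RGB2HSV)
m=(hsv[...,1]<60).astype(np.uint8); m[:,:300]=0; m[:,440:]=0; m[:215]=0; m[340:]=0
m=cv2.morphologyEx(m,cv2.MORPH_OPEN,np.ones((7,7)))
m=cv2.morphologyEx(m,cv2.MORPH_CLOSE,np.ones((15,15)))
k=max(cv2.findContours(m,0,2)[0],key=cv2.contourArea); 
e,k4=1,cv2.convexHull(k)
while len(k4)>4: e+=1;k4=cv2.approxPolyDP(k4,e,True)
k4=k4[:,0]; print(k4)
q=np.array([onz(im,*map(float,p),6) for p in k4]); print(q,q.mean(0),[np.linalg.norm(q[i]-q[i-1]) for i in range(len(q))])
cv2.imwrite('pics/s9.png',cv2.resize(im['color'][215:345,300:440,::-1],None,fx=3,fy=3))
t=get('top')['color'][190:315,160:300,::-1]
cv2.imwrite('pics/b9.png',np.hstack([cv2.resize(cv2.imread('pics/s9.png'),(400,400)),cv2.resize(t,(400,400))]))
E
```

```text
[[386 236]
 [425 305]
 [347 332]
 [316 255]]
[[390.  260.5   6. ]
 [361.4 478.9   6. ]
 [561.8 510.    6. ]
 [594.1 287.3   6. ]] [476.825 384.175   6.   ] [np.float64(205.8520099488951), np.float64(220.26465899004313), np.float64(202.79884121956908), np.float64(225.03017575427523)]
```

View pics/b9.png

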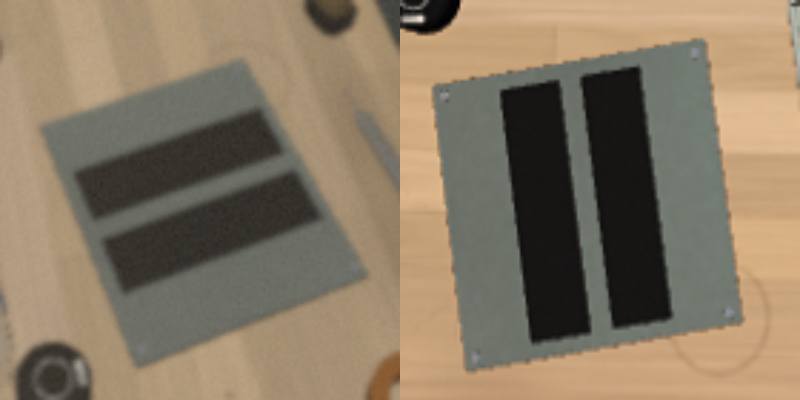

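The base (about 214 x 233 mm, yaw 9.5°) is centred near (474.5, 382), so the tray started about 6 mm off towards -y. I'll set it down about 5 mm nearer the centre.

>>> {"name": "move_arm", "arguments": {
  "targets": "-1 0 0.6 0 0 0 0;-1 0 1 0 0 0 0;-1 0 1.5 0 0 0 0;-1 0.1 2 0 0 0 0;-1 0.1 2.4 0 0 0 0"
}}

```text
clock: 11.37
eef_pos: [517.2, 163.2, 202.2]
tool_rot: [-3.141, -0.0, -2.978]
force: [0.8, -0.4, -4.6]
width: 10.8
gripper_force: 60.2
```

>>> {"name": "move_arm", "arguments": {
  "targets": "-1 0.1 2.4 0 0 0 0;-1 0.1 2.4 0 0 0 0;-1 0.1 2.4 0 0 0 0;-1 0.1 2.4 0 0 0 0;-1 0.1 2.4 0 0 0 0"
}}

```text
clock: 11.78
eef_pos: [491.5, 282.6, 202.1]
tool_rot: [3.141, -0.001, -2.975]
force: [0.3, -0.5, -4.1]
width: 11.1
gripper_force: 60.2
```

>>> {"name": "move_arm", "arguments": {
  "targets": "-1 0.1 2.4 0 0 0 0;-1 0.1 2.4 0 0 0 0;-1 0.1 2 0 0 0 0;-1 0.1 1.8 0 0 0 0;-1 0 1 0 0 0 0"
}}

```text
clock: 12.2
eef_pos: [470.6, 378.5, 202.0]
tool_rot: [3.139, -0.001, -2.972]
force: [-0.2, 0.2, -4.5]
width: 10.8
gripper_force: 60.3
```

>>> {"name": "move_arm", "arguments": {
  "targets": "-1 0 0.5 0 0 0 0;-1 0 0 0 0 0 0;-1 0 0 0 0 0 0;-1 0 0 0 0 0 0;-1 0 0 0 0 0 0"
}}

```text
clock: 12.62
eef_pos: [472.9, 377.6, 202.3]
tool_rot: [-3.141, -0.0, -2.979]
force: [0.1, -0.3, -4.5]
width: 10.9
gripper_force: 60.3
```

```bash
python3 - <<'E'
from h import *
s=read_state(); print(s['qpos'].round(2),s['eef_pos'].round(1),s['tool_rot'].round(3),s['force'].round(1))
E
```

```text
[-0.68  0.6  -0.07  1.68  0.05  0.87  0.97] [472.9 377.6 202.3] [-3.141 -0.    -2.979] [ 0.1 -0.3 -4.5]
```

>>> {"name": "move_arm", "arguments": {
  "targets": "-1 0 0.1 1 0 0 0;-1 0 0 2 0 0 0;-1 0 0 2 0 0 0;-1 0 0 2 0 0 0;-1 0 0 2 0 0 0"
}}

```text
clock: 13.03
eef_pos: [472.2, 379.5, 110.9]
tool_rot: [-3.141, -0.0, -2.978]
force: [0.3, -0.0, -5.3]
width: 11.4
gripper_force: 60.2
```

>>> {"name": "move_arm", "arguments": {
  "targets": "-1 0 0 1.2 0 0 0;-1 0 0 0.8 0 0 0;-1 0 0 0.4 0 0 0;-1 0 0 0.2 0 0 0;-1 0 0 0.1 0 0 0"
}}

```text
clock: 13.45
eef_pos: [472.6, 380.5, 85.7]
tool_rot: [3.141, 0.001, -2.977]
force: [-1.0, -0.3, -3.9]
width: 11.2
gripper_force: 60.3
```

>>> {"name": "move_arm", "arguments": {
  "targets": "-1 0 0 0.1 0 0 0;-1 0 0 0 0 0 0;-1 0 0 0 0 0 0;-1 0 0 0 0 0 0;-1 0 0 0 0 0 0"
}}

```text
clock: 13.87
eef_pos: [472.2, 380.3, 84.7]
tool_rot: [3.141, 0.001, -2.977]
force: [0.4, 0.3, -3.9]
width: 11.0
gripper_force: 60.2
```

>>> {"name": "move_arm", "arguments": {
  "targets": "-1 0 0 0.05 0 0 0;-1 0 0 0.05 0 0 0;-1 0 0 0 0 0 0;-1 0 0 0 0 0 0;-1 0 0 0 0 0 0"
}}

```text
clock: 14.28
eef_pos: [472.1, 380.3, 83.5]
tool_rot: [3.141, 0.0, -2.976]
force: [-0.7, -0.1, -1.6]
width: 10.6
gripper_force: 60.6
```

>>> {"name": "move_arm", "arguments": {
  "targets": "-1 0 0 0.05 0 0 0;-1 0 0 0 0 0 0;-1 0 0 0 0 0 0;-1 0 0 0 0 0 0;-1 0 0 0 0 0 0"
}}

```text
clock: 14.7
eef_pos: [472.1, 380.3, 83.5]
tool_rot: [3.141, 0.0, -2.976]
force: [-1.5, -0.7, 5.6]
width: 11.1
gripper_force: 61.8
```

Contact, at the original height of 83.5 mm. Releasing slowly, then rising.

>>> {"name": "move_arm", "arguments": {
  "targets": "-0.6 0 0 0 0 0 0;-0.5 0 0 0 0 0 0;-0.3 0 0 0 0 0 0;0 0 0 0 0 0 0;0.1 0 0 0 0 0 0"
}}

```text
clock: 15.12
eef_pos: [472.2, 380.2, 82.7]
tool_rot: [3.141, 0.0, -2.977]
force: [-0.0, 0.4, 0.3]
width: 46.7
gripper_force: 0.0
```

>>> {"name": "move_arm", "arguments": {
  "targets": "0.1 0 0 0 0 0 0;0.1 0 0 0 0 0 0;0.1 0 0 0 0 0 0;0.1 0 0 -0.5 0 0 0;0.1 0 0 -1 0 0 0"
}}

```text
clock: 15.53
eef_pos: [471.3, 379.5, 97.3]
tool_rot: [-3.14, -0.002, -2.977]
force: [-0.2, 0.2, 0.6]
width: 47.0
gripper_force: 0.0
```

>>> {"name": "move_arm", "arguments": {
  "targets": "0.1 0 0 -2 0 0 0;0.1 0 0 -3 0 0 0;0.1 0 0 -3.5 0 0 0;0.1 0 0 -3.5 0 0 0;0.1 0 0 -3.5 0 0 0"
}}

```text
clock: 15.95
eef_pos: [471.9, 380.0, 255.6]
tool_rot: [3.141, 0.001, -2.977]
force: [0.7, 0.3, -0.9]
width: 46.7
gripper_force: 0.0
```

>>> {"name": "move_arm", "arguments": {
  "targets": "0.1 0 0 -2 0 0 0;0.1 0 0 0 0 0 0;0.1 0 0 0 0 0 0;0.1 0 0 0 0 0 0;0.1 0 0 0 0 0 0"
}}

```text
clock: 16.37
eef_pos: [471.3, 379.5, 271.6]
tool_rot: [-3.14, -0.002, -2.977]
force: [-0.4, -0.2, -0.3]
width: 47.2
gripper_force: 0.0
```

```bash
python3 - <<'E'
from h import *
s=read_state(); print(s['eef_pos'].round(1),s['force'].round(1),s['width'])
a=get('top')['color'][:,:,::-1]; b=get('side')['color'][:,:,::-1]
w=get('wrist')['color'][:,:,::-1]
r=lambda x:cv2.resize(x,(400,300))
cv2.imwrite('pics/p5.png',np.vstack([np.hstack([r(a[130:325,160:450]),r(b[140:340,200:450])]),np.hstack([r(w),r(b)])]))
E
```

```text
[471.3 379.5 271.6] [-0.4 -0.2 -0.3] 47.215685821814645
```

View pics/p5.png

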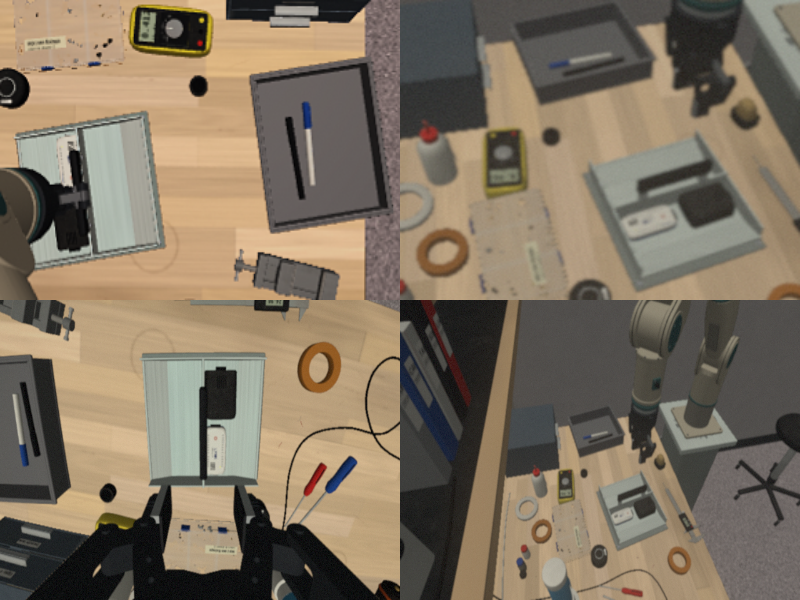

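The pens lie in the bin, the tray stands squarely on its base with the probe and battery in their bay, and nothing else has moved.

```bash
python3 -c "
from cell import order; print(order.finish_job())"
```

```text
the job is handed in; nothing more can be done
None
```

Job done and handed in at about 16.5 s: both pens are in the grey bin, the tray is back upright on its base and released, and the probe and battery never left their bay.

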